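Stack and weight the heels of two sandals

TASK

Build up the heels of the two upturned sandals for gluing, the large sandal first: lay the widest cork lift on the grey patch of its heel, the middle-sized lift on that, and stand the square iron on top, over the middle of the lift. Then do the small sandal: the smallest lift on its grey patch and the round iron on the middle of it. Every lift lies with its straight edge towards the toe, flush with the straight edge of the patch or lift below it and centred side to side; leave the tin of tacks where it is.

Things in the scene. Friction and masses are not known exactly. Their poses are not given: they have to be found in the camera images.
- large_sandal: The large (adult's) sandal, sole up, fixed. Black sole 229 mm long, heel 76 wide, forefoot 92, on a light wood board; sole face level, 30 mm above the bench. Grey D-shaped patch on the heel, 66 x 73 mm, flush. Origin: sole face, middle of the patch's straight edge; +x to the toe; patch from x=0 to -73 mm, round end at the heel. A lift whose origin and x axis match these is in place.
- small_sandal: The small (child's) sandal, sole up, fixed. Black sole 157 mm long, heel 52 wide, forefoot 62, on a light wood board; sole face level, 30 mm above the bench. Grey D-shaped patch on the heel, 42 x 46 mm, flush. Origin: sole face, middle of the patch's straight edge; +x to the toe; patch from x=0 to -46 mm, round end at the heel. A lift whose origin and x axis match these is in place.
- wide_lift: Loose flat cork plate, D-shaped, the widest of three: 66 mm wide (y), 73 long (x), 16 thick, about 70 g, flat on the bench. Origin: underside, middle of the straight edge; +x points out of that edge, so the plate runs from x=0 to -73 mm (middle -36). Sides straight and parallel to x=-40 mm, then a half circle. Centre of mass x=-33 mm: grip across the sides there, from above.
- middle_lift: Loose flat cork plate, D-shaped, the middle-sized of three: 54 mm wide (y), 59 long (x), 14 thick, about 45 g, flat on the bench. Origin: underside, middle of the straight edge; +x points out of that edge, so the plate runs from x=0 to -59 mm (middle -30). Sides straight and parallel to x=-32 mm, then a half circle. Centre of mass x=-27 mm: grip across the sides there, from above.
- narrow_lift: Loose flat cork plate, D-shaped, the smallest of three: 42 mm wide (y), 46 long (x), 12 thick, about 30 g, flat on the bench. Origin: underside, middle of the straight edge; +x points out of that edge, so the plate runs from x=0 to -46 mm (middle -23). Sides straight and parallel to x=-25 mm, then a half circle. Centre of mass x=-21 mm: grip across the sides there, from above.
- square_iron: Loose dark steel press weight: a square base 44 x 44 mm and 30 mm high, sides along x and y; on its top centre an upright bright round knob, 22 mm diameter, 26 mm high (z = 30 to 56 mm): grip it from above. About 500 g. Origin: centre of its underside, z up. Stands on the bench.
- round_iron: Loose dark steel press weight: a round base 36 mm in diameter and 34 mm high; on its top centre an upright bright round knob, 22 mm diameter, 26 mm high (z = 34 to 60 mm): grip it from above. About 300 g. Origin: centre of its underside, z up. Stands on the bench.
- tack_tin: Bystander: loose open red-brown round tin of tacks, 62 mm in diameter, 26 mm high, between the sandals. Origin: centre of its underside. Not to be moved.
Things that resemble listed ones, but are neither listed nor needed, are in the scene too. What is shaped like the round_iron but purple or white is not meant.

How it is judged:
On the way, in this order (a step that is already met when the one before it is completed fails the run):
1. the wide lift lies on the large sandal's heel patch (x of wide_lift in the frame of large_sandal between -0.01 and 0.01 m and y of wide_lift in the frame of large_sandal between -0.01 and 0.01 m and z of wide_lift in the frame of large_sandal between -0.004 and 0.004 m and angle between wide_lift's own z axis and vertical below 0.08 rad and angle between the x axis of wide_lift and the x axis of large_sandal, either way round below 0.2 rad), for 0.2 s.
2. the middle lift lies on the wide lift (x of middle_lift in the frame of wide_lift between -0.01 and 0.01 m and y of middle_lift in the frame of wide_lift between -0.01 and 0.01 m and z of middle_lift in the frame of wide_lift between 0.012 and 0.02 m and angle between middle_lift's own z axis and vertical below 0.08 rad and angle between the x axis of middle_lift and the x axis of wide_lift, either way round below 0.2 rad), for 0.2 s.
3. the square iron stands on the middle lift (x of square_iron in the frame of middle_lift between -0.04 and -0.02 m and y of square_iron in the frame of middle_lift between -0.01 and 0.01 m and z of square_iron in the frame of middle_lift between 0.01 and 0.018 m and angle between square_iron's own z axis and vertical below 0.08 rad), for 0.2 s.
4. the narrow lift lies on the small sandal's heel patch (x of narrow_lift in the frame of small_sandal between -0.01 and 0.01 m and y of narrow_lift in the frame of small_sandal between -0.01 and 0.01 m and z of narrow_lift in the frame of small_sandal between -0.004 and 0.004 m and angle between narrow_lift's own z axis and vertical below 0.08 rad and angle between the x axis of narrow_lift and the x axis of small_sandal, either way round below 0.2 rad), for 0.2 s.
5. the round iron stands on the narrow lift (x of round_iron in the frame of narrow_lift between -0.033 and -0.013 m and y of round_iron in the frame of narrow_lift between -0.01 and 0.01 m and z of round_iron in the frame of narrow_lift between 0.008 and 0.016 m and angle between round_iron's own z axis and vertical below 0.08 rad), for 0.2 s.
At the end, for the whole second after the job is handed in: Each lift flat, straight edge to the toe, its middle within 10 mm (along and across) of the one below, within 0.2 rad: wide then middle on the large sandal, narrow on the small. Square iron on middle lift, round on narrow, upright, within 10 mm of its middle each way. At rest (all of step 1 and all of step 2 and all of step 3 and all of step 4 and all of step 5 and linear speed of each of wide_lift, middle_lift, square_iron, narrow_lift, round_iron below 0.02 m/s); the robot touches nothing.
It fails at once if the tack tin is pushed more than 20 mm (distance of tack_tin from where it was at the start of the episode above 0.02 m).
It also fails if it takes over 112 s, if anything falls off the work surface, if the arm or the gripper's body presses on something with over 40 N, if the wrist force passes 120 N, or if a joint passes its speed limit or range.

ROBOT

A 6-joint arm with a two-finger parallel gripper is mounted at the origin on the work surface. World frame = base frame: x ahead of the robot, y to its left, z up, the work surface at z = 0. Lengths are in m, angles in rad, forces in N, time in s.
With the tool pointing down it reaches from about 0.35 to 0.85 m from the base axis. Payload 8.1 kg.
Tool frame: the origin (TCP) lies on the mounting face of the last link; the fingertips stand 186 mm ahead of it and the grasp point (between the pads) lies 167 mm ahead of it (robot.finger_overhang is the distance from the TCP to the fingertips, in m); z points along the fingers, y is the line along which they close (so a half turn about z gives the same grasp; the last joint's range is limited). The gripper opens to 93 mm and grips with 3 to 60 N. Pads are 15 mm wide; open, the fingers measure 128 mm over their backs; the gripper's body (75 mm by 188 mm) begins 65 mm behind the grasp point.
Start: joints at [1.147, 0.13, 1.488, -0, 1.523, -0.085], TCP at [0.199, 0.566, 0.405] pointing down, gripper open.
Joint ranges: [-2.96, 2.96], [-0.89, 2.26], [0.02, 2.5], [-1.34, 4.48], [0, 2.73], [-2.66, 2.66]. Speed limits (rad/s): [2.39, 2.39, 2.79, 3.14, 3.14, 3.14].

INTERFACE

Orientations are given as a rotation vector (axis times angle).
In Python, from plant import readout, read_camera, get_calibration, job, robot gives the robot as it stands.
- The arm moves only by the shell command python3 -m handwheel 'ROWS' [FORCE]. ROWS is JSON, a list of rows, each a list of 5 numbers: the shift along the world's x, y, z in cm, then the turn about the world's z in rad, then the closure, from 0 (fully open) to 1 (shut). In form: [[tx, ty, tz, spin, gripper], ...]. A call has 1 to 10 rows; each row shifts and turns the commanded pose from where the row before left it; what a row does not reach is not made up. A row lasts 1/8 s, in which the tool goes at most 62.5 mm and 10.7 degrees, less where a joint would pass 70% of its speed; a pose out of reach is approached as far as the arm can. A call is refused whole if a number of a shift passes 6.25 or a number of a turn 0.188, either way. A call with a gripper value outside its range is refused whole. The fingers move at their own pace and stop on an object; FORCE is the grip in N (left out, the last holds). Time passes only in rows, so rows that do not move let the fingers close. It gives the time, the measured TCP pose, the force, the opening and the grip force at its end, in the units of the state.
- readout.read_state(): the state, without advancing time (a new reading comes with each control period).
- read_camera(name): name is "side" or "top" or "wrist"; returns the picture (480x640x3 uint8, red, green, blue); there is no depth.
- get_calibration(name): a dict with "fovy" (degrees; the focal length in pixels is half the picture's height over the tangent of half this angle, whatever the lens; pixels are square), "cx", "cy" (the principal point, pixels), "pose" (4x4, takes a point from camera to world coordinates). Camera axes: x right, y down, z forward; pixel columns grow to the right and rows downward; lengths in m; the calibration is good to about 2 mm. A picture is of the moment at which its call begins: read the wrist's pose just before it. get_calibration takes no time and is no camera call; for the wrist camera it gives the pose at the moment of the call.
- job.close_job(): hands the job in; it is judged then, once.
The state is a dict: "t": time; "q": joint angles; "dq": joint speeds; "joint_torque": joint torques, N m; "tool_pos": TCP position; "orientation": TCP orientation; "force": force on the tool from outside, world axes, zero at the start; "wrist_torque": the same for the moment, N m; "opening": finger opening in m; "gripper_force": force on a finger pad.
Only numpy, scipy, OpenCV 4.12 (cv2) and the standard library are available. Lean on these libraries where they do the work, as an engineer would, in place of code of your own. Each camera call takes 0.05 s, during which the arm holds its last target. There are 200 camera calls.

## Working session

There is one attempt and no reset: what is moved stays moved. The work goes in short steps, Python scripts to look and compute and a shell command to move; the robot and the scene stay as the last step left them, time stands still between calls to the robot, and variables do not carry over. Pictures are saved under pics/ and viewed, at most 14 in all, crops included, and the job is handed in when it is done.

```bash
mkdir -p pics; ls; python3 - <<'E'
from plant import readout, read_camera, get_calibration
import cv2, numpy as np
s=readout.read_state(); print({k:np.round(v,3) for k,v in s.items()})
for n in ("top","side"):
    c=get_calibration(n); print(n,c['fovy'],c['cx'],c['cy'],np.round(c['pose'],4).tolist(), [k for k in c])
    cv2.imwrite(f"pics/{n}0.png",read_camera(n)[:,:,::-1])
c=get_calibration("wrist"); print(c['fovy'],np.round(c['pose'],4).tolist())
E
```

```text
pics
{'t': np.float64(0.0), 'q': array([ 1.147,  0.131,  1.489, -0.   ,  1.523, -0.085]), 'dq': array([-0.001, -0.001, -0.001,  0.   ,  0.   , -0.   ]), 'joint_torque': array([ 1.0000e-03, -5.5981e+01, -4.9177e+01,  7.7000e-02,  3.5000e-02,
       -0.0000e+00]), 'tool_pos': array([0.199, 0.566, 0.404]), 'orientation': array([-5.300e-01, -3.096e+00,  3.000e-03]), 'force': array([ 0.046, -1.163, -0.473]), 'wrist_torque': array([ 0.011,  0.057, -0.018]), 'gripper_force': np.float64(0.0), 'opening': np.float64(0.093)}
top 46.10831073765688 320.93659109753116 237.72211754280906 [[-0.0176, -0.987, 0.1597, 0.4233], [-0.9997, 0.0199, 0.0128, 0.0399], [-0.0158, -0.1594, -0.9871, 1.0965], [0.0, 0.0, 0.0, 1.0]] ['fovy', 'cx', 'cy', 'pose']
side 47.846884104155954 328.6441525952957 231.71126378481526 [[0.8894, -0.3322, 0.3141, 0.2627], [-0.4572, -0.6441, 0.6132, -0.605], [-0.0014, -0.689, -0.7248, 0.8074], [0.0, 0.0, 0.0, 1.0]] ['fovy', 'cx', 'cy', 'pose']
68.45153280229077 [[0.3317, 0.9164, 0.224, 0.1376], [0.9434, -0.3219, -0.0799, 0.5876], [-0.0011, 0.2379, -0.9713, 0.3836], [0.0, 0.0, 0.0, 1.0]]
```

View pics/top0.png

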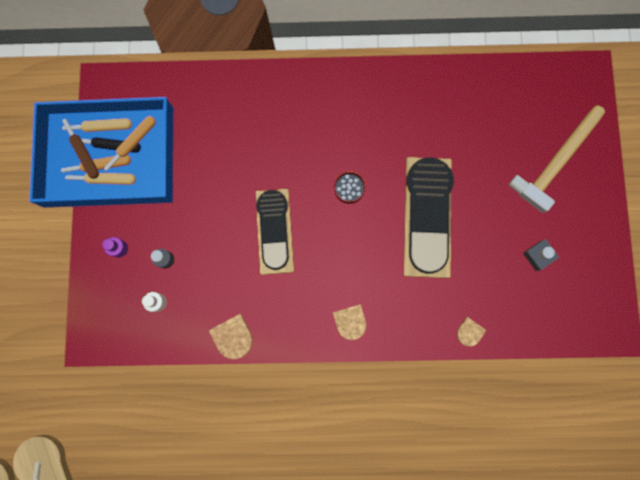

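View pics/side0.png

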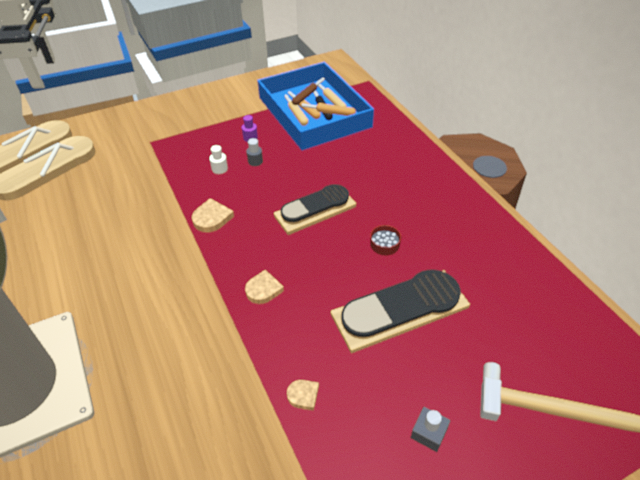

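Candidates in the top view:
- **Lifts (cork D-plates):** (232,338) is the largest, (350,322) the middle and (470,332) the smallest.
- **Round irons:** purple at (115,247), white at (153,301), dark steel at (162,258). I want the dark one.
- **Square iron:** (542,254). The hammer head at (532,193) is not it.
- **Sandals:** large at (429,215), small at (274,231). The flip-flops at (35,460) are decoys.

In the side view the same things are: wide lift (212,215), middle (264,287), narrow (303,394), round iron (254,152), square iron (431,428).

```bash
cat > vis.py <<'E'
import cv2, numpy as np
from scipy.optimize import least_squares
def proj(P,c):
    T=np.linalg.inv(c['pose']); p=P@T[:3,:3].T+T[:3,3]; f=240/np.tan(np.radians(c['fovy']/2))
    return np.c_[f*p[:,0]/p[:,2]+c['cx'], f*p[:,1]/p[:,2]+c['cy']]
def D(w,l):
    xs=l-w/2*1.0; a=np.linspace(np.pi/2,1.5*np.pi,40); t=np.linspace(0,1,15)[:,None]
    st=-(l-w/2)
    arc=np.c_[st+w/2*np.cos(a),w/2*np.sin(a)]
    return np.r_[np.c_[0*t,w/2-w*t], np.c_[st*t,-w/2+0*t], np.c_[st*t,w/2+0*t], arc]
def circ(r): a=np.linspace(0,2*np.pi,60); return np.c_[r*np.cos(a),r*np.sin(a)]
def sq(s):
    t=np.linspace(-s/2,s/2,16); h=0*t+s/2; return np.r_[np.c_[t,h],np.c_[t,-h],np.c_[h,t],np.c_[-h,t]]
def comp(mask,pt):
    n,l,s,_=cv2.connectedComponentsWithStats(mask.astype(np.uint8),connectivity=4)
    u,v=pt; win=l[v-4:v+5,u-4:u+5]; win=win[win>0]
    if not win.size: raise SystemExit(f'no mask at {pt}')
    m=(l==np.bincount(win).argmax()).astype(np.uint8)
    cs,_=cv2.findContours(m,0,1); z=0*m; cv2.drawContours(z,cs,-1,1,-1); return z
def sdf(m):
    return cv2.distanceTransform(m,2,5)-cv2.distanceTransform(1-m,2,5)-(m-.5)  # >0 inside
def hull(P2):
    h=cv2.convexHull(P2.astype(np.float32))[:,0]; h=np.r_[h,h[:1]]
    d=np.r_[0,np.cumsum(np.hypot(*np.diff(h,axis=0).T))]; s=np.linspace(0,d[-1],81)[:-1]
    return np.c_[np.interp(s,d,h[:,0]),np.interp(s,d,h[:,1])]
def fit(views,out,h,p0,fixz=None,yaw=True):
    """views: [(mask,calib)]; solves x,y,z,yaw of extruded outline (height h)"""
    S=[(sdf(m).astype(np.float32),c) for m,c in views]
    def pts(p):
        z=p[2] if fixz is None else fixz; a=p[3] if yaw else 0
        R=np.array([[np.cos(a),-np.sin(a)],[np.sin(a),np.cos(a)]]); q=out@R.T+p[:2]
        return np.r_[np.c_[q,0*q[:,:1]+z],np.c_[q,0*q[:,:1]+z+h]]
    def res(p):
        r=[]
        for s,c in S:
            k=hull(proj(pts(p),c)).astype(np.float32)
            r.append(cv2.remap(s,k[:,0].reshape(-1,1),k[:,1].reshape(-1,1),cv2.INTER_LINEAR,borderMode=cv2.BORDER_REPLICATE).ravel())
        return np.concatenate(r)
    best=None
    for a in ([p0[3]+d for d in (-.4,0,.4)] if yaw else [0]):
        o=least_squares(res,[*p0[:3],a],loss='soft_l1',diff_step=1e-4,x_scale=[.01,.01,.01,.1])
        if best is None or o.cost<best.cost: best=o
    return best.x, np.sqrt(np.mean(best.fun**2))
E
python3 - <<'E'
import cv2
for n,pts in (("top",dict(wide=(232,338),cloth=(300,300),patchL=(429,252),soleL=(430,215),board=(410,270),patchS=(275,257),rirk=(157,256),rirb=(164,262),sqk=(548,253),sqb=(535,258))),
 ("side",dict(wide=(212,212),cloth=(300,300),patchL=(367,313),soleL=(410,300),board=(340,330),patchS=(296,209),rk=(253,145),rb=(255,157),sqk=(433,418),sqb=(425,430),sqs=(430,441)))):
    h=cv2.cvtColor(cv2.imread(f"pics/{n}0.png"),cv2.COLOR_BGR2HSV)
    print(n,{k:h[v,u].tolist() for k,(u,v) in pts.items()})
E
```

```text
top {'wide': [16, 103, 188], 'cloth': [175, 144, 167], 'patchL': [23, 33, 193], 'soleL': [107, 36, 50], 'board': [20, 89, 189], 'patchS': [23, 31, 199], 'rirk': [106, 27, 200], 'rirb': [110, 37, 103], 'sqk': [104, 27, 198], 'sqb': [109, 43, 102]}
side {'wide': [19, 86, 243], 'cloth': [173, 194, 175], 'patchL': [23, 30, 214], 'soleL': [90, 24, 74], 'board': [20, 113, 180], 'patchS': [24, 30, 211], 'rk': [38, 7, 147], 'rb': [130, 12, 66], 'sqk': [106, 22, 242], 'sqb': [108, 42, 140], 'sqs': [0, 4, 71]}
```

```bash
cat > m1.py <<'E'
from vis import *
from plant import get_calibration
I={n:cv2.imread(f"pics/{n}0.png") for n in("top","side")}; C={n:get_calibration(n) for n in I}
H={n:cv2.cvtColor(cv2.GaussianBlur(I[n],(3,3),0),cv2.COLOR_BGR2HSV).astype(int) for n in I}
nc={n:~(((H[n][...,0]>165)|(H[n][...,0]<4))&(H[n][...,1]>95)) for n in H}
pa={n:(H[n][...,1]<60)&(H[n][...,2]>140)&(H[n][...,0]>12)&(H[n][...,0]<35) for n in H}
kn=lambda n,v:(H[n][...,1]<60)&(H[n][...,2]>v)
V={n:I[n].copy() for n in I}
def run(name,ms,out,h,p0,yaw=True):
    vs=[(m,C[n]) for n,m in zip(("top","side"),ms)]
    p,e=fit(vs,out,h,p0,yaw=yaw); pt,et=fit(vs[:1],out,h,p,fixz=p[2],yaw=yaw)
    print(name,np.round(p,4),'rms px %.2f'%e,'| top only',np.round(pt,4),'%.2f'%et,[int(m.sum()) for m in ms])
    for n,m in zip(V,ms): V[n][cv2.morphologyEx(m,cv2.MORPH_GRADIENT,np.ones((2,2),np.uint8))>0]=(0,255,0)
def c2(M,a,b): return comp(M['top'],a),comp(M['side'],b)
run('wide',c2(nc,(232,338),(212,215)),D(.066,.073),.016,[.44,.2,0,0.3])
run('mid',c2(nc,(350,322),(264,287)),D(.054,.059),.014,[.46,-.02,0,0.2])
run('narrow',c2(nc,(470,332),(303,394)),D(.042,.046),.012,[.44,-.25,0,-.5])
run('patchL',c2(pa,(429,252),(367,313)),D(.066,.073),0,[.6,-.16,.03,0])
run('patchS',c2(pa,(275,257),(296,209)),D(.042,.046),0,[.6,.12,.03,0])
run('sqknob',(comp(kn('top',155),(548,253)),comp(kn('side',190),(433,418))),circ(.011),.026,[.57,-.39,.03,0],False)
run('rdknob',(comp(kn('top',155),(157,256)),comp(kn('side',105),(253,145))),circ(.011),.026,[.57,.33,.034,0],False)
run('sqbase',c2(nc,(535,258),(430,430)),sq(.044),.030,[.57,-.39,0,.4])
cv2.imwrite('pics/chk.png',np.vstack([cv2.resize(V['top'][230:380,90:590],(800,240)),cv2.resize(V['side'][100:460,180:520],(340,360))[:, :].repeat(1,1) if 0 else np.hstack([cv2.resize(V['side'][100:280,180:480],(600,360)),cv2.resize(I['top'][225:325,90:190],(200,360))])]))
E
python3 m1.py
```

```text
wide [ 0.4434  0.222   0.0093 -0.0073] rms px 2.32 | top only [0.4431 0.2305 0.0093 0.1517] 1.76 [1347, 971]
mid [0.4574 0.0095 0.0099 0.4577] rms px 1.54 | top only [0.4619 0.0052 0.0099 0.0749] 1.13 [886, 893]
narrow [ 0.4163 -0.2444  0.0038 -1.2529] rms px 1.82 | top only [ 0.4248 -0.2399  0.0033 -0.8859] 0.88 [576, 796]
patchL [ 0.6002 -0.1546  0.0328 -0.0777] rms px 0.60 | top only [ 0.6012 -0.1535  0.0328 -0.0781] 0.30 [1191, 1254]
patchS [ 0.5881  0.1436  0.026  -0.0274] rms px 0.66 | top only [ 0.5882  0.1428  0.026  -0.0271] 0.38 [479, 315]
sqknob [ 0.5575 -0.3662  0.0319  0.    ] rms px 2.99 | top only [ 0.5576 -0.3707  0.0319  0.    ] 2.12 [98, 164]
rdknob [0.5623 0.3583 0.0463 0.    ] rms px 2.19 | top only [0.5639 0.361  0.0463 0.    ] 1.73 [97, 182]
sqbase [ 0.5569 -0.3669 -0.0039  0.4743] rms px 1.29 | top only [ 0.5574 -0.3694  0.0066  0.4786] 0.89 [625, 1069]
```

View pics/chk.png

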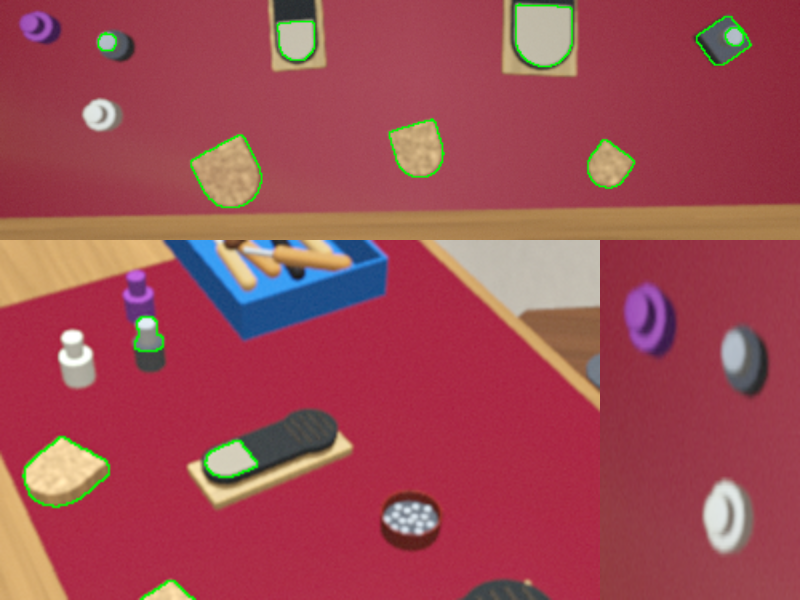

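The outlines are good, and the dark iron at (162,258) is clearly apart from the purple and white ones. The fit got stuck because its step sizes were badly scaled. I'll fix that and fit the irons as base plus knob.

```bash
python3 - <<'E'
s=open('vis.py').read()
i=s.index('def fit(')
s=s[:i]+'''SC=np.array([.05,.05,.05,.5])
def fit(views,parts,p0,fixz=None,yaw=True):
    """views [(mask,calib)], parts [(outline,z0,h)] -> x,y,z,yaw of the body, rms px"""
    S=[(sdf(m).astype(np.float32),c) for m,c in views]; p0=np.array(p0,float)
    def dec(u,b):
        p=b+(u-1)*SC
        if fixz is not None: p[2]=fixz
        if not yaw: p[3]=0
        return p
    def res(u,b):
        p=dec(u,b); a=p[3]; R=np.array([[np.cos(a),-np.sin(a)],[np.sin(a),np.cos(a)]]); r=[]
        for s,c in S:
            hs=[]
            for out,z0,h in parts:
                q=out@R.T+p[:2]; o=np.ones((len(q),1))*(p[2]+z0)
                hs.append(hull(proj(np.r_[np.c_[q,o],np.c_[q,o+h]],c)).astype(np.float32))
            for i,k in enumerate(hs):
                d=cv2.remap(s,k[:,:1].copy(),k[:,1:].copy(),cv2.INTER_LINEAR,borderMode=cv2.BORDER_REPLICATE).ravel()
                for j,g in enumerate(hs):
                    if j!=i: d=d*np.clip([-cv2.pointPolygonTest(g,(float(x),float(y)),True) for x,y in k],0,1)
                r.append(d)
        return np.concatenate(r)
    best=None
    for da in ((-.4,-.2,0,.2,.4) if yaw else (0,)):
        b=p0+[0,0,0,da]
        o=least_squares(res,np.ones(4),args=(b,),loss='soft_l1',diff_step=2e-3)
        if best is None or o.cost<best[0].cost: best=(o,b)
    return dec(best[0].x,best[1]), np.sqrt(np.mean(best[0].fun**2))
SHAPE=dict(wide=[(D(.066,.073),0,.016)],mid=[(D(.054,.059),0,.014)],narrow=[(D(.042,.046),0,.012)],
 patchL=[(D(.066,.073),0,0)],patchS=[(D(.042,.046),0,0)],
 square=[(sq(.044),0,.03),(circ(.011),.03,.026)],round=[(circ(.018),0,.034),(circ(.011),.034,.026)])
'''
open('vis.py','w').write(s)
m=open('m1.py').read(); i=m.index('def run'); 
m=m[:i]+'''
def run(name,M,a,b,p0,yaw=True):
    vs=[(comp(M[n],p),C[n]) for n,p in zip(("top","side"),(a,b))]
    p,e=fit(vs,SHAPE[name],p0,yaw=yaw); zn=.03 if 'patch' in name else 0
    pt,et=fit(vs,SHAPE[name],p,fixz=zn,yaw=yaw); p1,e1=fit(vs[:1],SHAPE[name],p,fixz=zn,yaw=yaw)
    print(name,np.round(p,4),'%.2f'%e,'| z fixed',np.round(pt,4),'%.2f'%et,'| top',np.round(p1,4),'%.2f'%e1)
run('wide',nc,(232,338),(212,215),[.44,.23,0,.45])
run('mid',nc,(350,322),(264,287),[.46,0,0,.25])
run('narrow',nc,(470,332),(303,394),[.43,-.24,0,-.67])
run('patchL',pa,(429,252),(367,313),[.6,-.155,.03,0])
run('patchS',pa,(275,257),(296,209),[.59,.143,.03,0])
run('square',nc,(535,258),(430,430),[.557,-.367,0,.47])
run('round',nc,(164,260),(254,152),[.562,.34,0,0],False)
'''
open('m1.py','w').write(m)
E
python3 m1.py
```

```text
wide [0.4399 0.2414 0.0006 0.4759] 0.47 | z fixed [0.4399 0.2416 0.     0.4767] 0.47 | top [0.4399 0.2418 0.     0.4872] 0.51
mid [0.4609 0.0075 0.0013 0.253 ] 0.61 | z fixed [0.4609 0.0082 0.     0.2661] 0.62 | top [0.4614 0.0076 0.     0.2502] 0.66
narrow [ 0.4274 -0.2377  0.0014 -0.6698] 0.51 | z fixed [ 0.4275 -0.2375  0.     -0.6662] 0.54 | top [ 0.4282 -0.2381  0.     -0.6601] 0.48
patchL [ 0.601  -0.1528  0.0297 -0.0422] 0.40 | z fixed [ 0.601  -0.153   0.03   -0.0487] 0.39 | top [ 0.6015 -0.1531  0.03   -0.0516] 0.25
patchS [0.5876 0.1436 0.0296 0.0314] 0.41 | z fixed [0.5873 0.1441 0.03   0.0596] 0.40 | top [0.5876 0.1443 0.03   0.0675] 0.28
square [ 0.5555 -0.3669  0.0008  0.5724] 0.63 | z fixed [ 0.5557 -0.3668  0.      0.5731] 0.64 | top [ 0.5568 -0.3682  0.      0.5543] 0.58
round [ 0.5647  0.3638 -0.0026  0.    ] 1.00 | z fixed [0.5642 0.3625 0.     0.    ] 1.04 | top [0.5645 0.3628 0.     0.    ] 0.47
```

Heights agree with the text to within about 2.6 mm, so I start on the wide lift.

```bash
cat > go.py <<'E'
# go.py X Y Z YAW [offx]: remaining shift (cm) and turn so that the grasp point sits at offx along x of frame (X,Y,YAW), TCP z=Z; closing along frame y
import sys, numpy as np
from scipy.spatial.transform import Rotation as R
from plant import readout
x,y,z,a,o=[float(v) for v in (sys.argv[1:]+['0'])[:5]]
s=readout.read_state(); M=R.from_rotvec(s['orientation']).as_matrix(); p=s['tool_pos']; g=p+.167*M[:,2]
t=np.array([x+o*np.cos(a),y+o*np.sin(a)]); ya=np.arctan2(M[1,1],M[0,1])
d=(a+np.pi/2-ya+np.pi/2)%np.pi-np.pi/2
print('t %.2f'%s['t'],'d cm',np.round(np.r_[t-g[:2],z-p[2]]*100,2),'turn %.3f'%d,'q6 %.2f'%s['q'][5],'open %.4f grip %.1f'%(s['opening'],s['gripper_force']),'F',np.round(s['force'],1))
E
python3 go.py .4399 .2416 .19 .477 -.033; python3 -m handwheel '[[2.1,-3.4,-0.6,0.08,0],[2.1,-3.4,-0.6,0.08,0],[2.1,-3.4,-0.6,0.08,0],[2.1,-3.4,-0.6,0.08,0],[2.1,-3.4,-0.6,0.08,0],[2.1,-3.4,-0.6,0.08,0],[2.1,-3.4,-0.6,0.08,0],[2.1,-3.4,-0.6,0.08,0],[2.1,-3.4,-0.6,0.08,0],[2.1,-3.4,-0.6,0.08,0]]' 20; python3 go.py .4399 .2416 .19 .477 -.033
```

```text
t 0.10 d cm [ 21.14 -33.9  -21.38] turn 0.816 q6 -0.09 open 0.0927 grip 0.0 F [ 0.2  0.6 -0.9]
t: 1.35
tool_pos: [0.4098, 0.2247, 0.3442]
orientation: [0.722, -3.057, 0.0]
force: [0.1, 0.3, -0.2]
opening: 0.0929
gripper_force: 0.0
t 1.35 d cm [  0.09   0.18 -15.42] turn 0.013 q6 -1.64 open 0.0929 grip 0.0 F [ 0.1  0.3 -0.2]
```

```bash
python3 -m handwheel '[[0.1,0.2,-4,0.01,0],[0,0,-4,0,0],[0,0,-4,0,0],[0,0,-2.4,0,0],[0,0,-1,0,0],[0,0,0,0,0],[0,0,0,0,1],[0,0,0,0,1],[0,0,0,0,1],[0,0,0,0,1]]' 20; python3 go.py .4399 .2416 .19 .477 -.033
```

```text
t: 2.6
tool_pos: [0.4108, 0.228, 0.1914]
orientation: [-0.733, 3.054, 0.0]
force: [-0.5, -0.1, 4.3]
opening: 0.0659
gripper_force: 20.0
t 2.60 d cm [-0.04 -0.16 -0.14] turn 0.006 q6 -1.64 open 0.0659 grip 20.0 F [-0.5 -0.1  4.3]
```

```bash
python3 -m handwheel '[[0,0,2,0,1],[0,0,3,0,1],[0,0,3,0,1]]'; python3 go.py .601 -.153 .2214 -.049 -.032
```

```text
t: 2.98
tool_pos: [0.4101, 0.2278, 0.2712]
orientation: [0.733, -3.054, 0.0]
force: [0.6, 0.2, -1.6]
opening: 0.0657
gripper_force: 20.0
t 2.98 d cm [ 15.91 -37.92  -4.98] turn -0.520 q6 -1.64 open 0.0657 grip 20.0 F [ 0.6  0.2 -1.6]
```

```bash
python3 - <<'E'
from plant import read_camera
import cv2
cv2.imwrite('pics/w1.png',read_camera('wrist')[:,:,::-1])
E
```

```text
(no output)
```

View pics/w1.png

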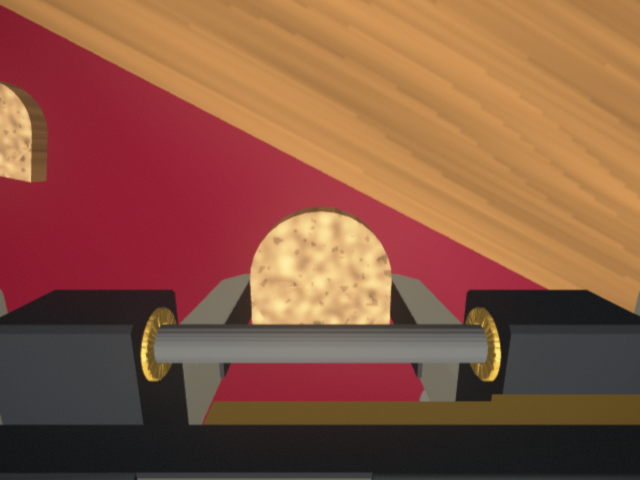

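The wide lift is held square between the pads, with its round end at (320,208), so I carry it over.

```bash
python3 -m handwheel '[[1.6,-3.8,0,-0.05,1],[1.6,-3.8,0,-0.05,1],[1.6,-3.8,0,-0.05,1],[1.6,-3.8,0,-0.05,1],[1.6,-3.8,0,-0.05,1],[1.6,-3.8,0,-0.05,1],[1.6,-3.8,0,-0.05,1],[1.6,-3.8,0,-0.05,1],[1.6,-3.8,0,-0.06,1],[1.5,-3.7,0,-0.06,1]]';python3 -m handwheel '[[0,0,0,0,1]]';  python3 go.py .601 -.153 .2214 -.049 -.032
```

```text
t: 4.28
tool_pos: [0.5696, -0.1524, 0.27]
orientation: [-0.08, -3.14, -0.0]
force: [0.1, 0.7, -1.6]
opening: 0.066
gripper_force: 20.0
t: 4.4
tool_pos: [0.5697, -0.1535, 0.2701]
orientation: [-0.082, -3.14, 0.001]
force: [0.5, 0.4, 0.2]
opening: 0.0661
gripper_force: 20.0
t 4.40 d cm [-0.07  0.21 -4.87] turn 0.003 q6 -1.87 open 0.0661 grip 20.0 F [0.5 0.4 0.2]
```

```bash
python3 -m handwheel '[[-0.1,0.2,-2,0,1],[0,0,-2,0,1],[0,0,-0.6,0,1],[0,0,0,0,1]]';  python3 go.py .601 -.153 .2214 -.049 -.032
```

```text
t: 4.9
tool_pos: [0.5679, -0.1483, 0.2236]
orientation: [-0.075, -3.139, -0.001]
force: [0.0, -0.6, -0.7]
opening: 0.0658
gripper_force: 20.0
t 4.90 d cm [ 0.14 -0.32 -0.22] turn -0.001 q6 -1.87 open 0.0658 grip 20.0 F [ 0.  -0.6 -0.7]
```

```bash
for i in 1 2; do python3 -m handwheel '[[0,0,0,0,1]]'>/dev/null;  python3 go.py .601 -.153 .2214 -.049 -.032; done; python3 -m handwheel '[[0,0,-0.2,0,1],[0,0,0,0,1]]'>/dev/null;python3 go.py .601 -.153 .2214 -.049 -.032
```

```text
t 5.03 d cm [ 0.03 -0.25 -0.37] turn -0.001 q6 -1.87 open 0.0658 grip 20.0 F [-0.2  0.4 -0.6]
t 5.15 d cm [ 0.01 -0.22 -0.4 ] turn -0.000 q6 -1.87 open 0.0656 grip 20.0 F [-0.2 -0.5 -0.8]
t 5.40 d cm [ 0.07 -0.23 -0.13] turn -0.000 q6 -1.87 open 0.0660 grip 20.0 F [-0.4 -0.1 -0.2]
```

```bash
python3 -m handwheel '[[0,-0.2,0,0,1],[0,0,-0.1,0,1],[0,0,0,0,1]]';python3 go.py .601 -.153 .2214 -.049 -.032; python3 -m handwheel '[[0,0,0,0,0.1],[0,0,0,0,0.1],[0,0,0,0,0.1],[0,0,3,0,0.1],[0,0,4,0,0]]'; python3 go.py .4609 .0082 .19 .26 -.027
```

```text
t: 5.78
tool_pos: [0.5683, -0.1511, 0.2216]
orientation: [-0.077, -3.14, -0.0]
force: [0.5, -0.1, -0.8]
opening: 0.0659
gripper_force: 20.0
t 5.78 d cm [ 0.07 -0.03 -0.02] turn -0.000 q6 -1.87 open 0.0659 grip 20.0 F [ 0.5 -0.1 -0.8]
t: 6.4
tool_pos: [0.5677, -0.1509, 0.2911]
orientation: [-0.077, -3.138, -0.002]
force: [0.3, -0.0, 1.3]
opening: 0.0898
gripper_force: 0.0
t 6.40 d cm [-13.25  15.19 -10.11] turn 0.309 q6 -1.87 open 0.0898 grip 0.0 F [ 0.3 -0.   1.3]
```

Next the middle lift. From above it I'll measure where the wide lift landed.

```bash
python3 -m handwheel '[[-2.2,2.5,-0.5,0.05,0],[-2.2,2.5,-0.5,0.05,0],[-2.2,2.5,-0.5,0.05,0],[-2.2,2.5,-0.5,0.05,0],[-2.2,2.6,-0.5,0.05,0],[-2.2,2.6,-0.5,0.06,0],[0,0,0,0,0]]'>/dev/null; python3 - <<'E'
from vis import *
from plant import get_calibration,read_camera
vs=[]
for n,pt in (("top",(429,250)),("side",(367,305))):
    I=cv2.cvtColor(read_camera(n),cv2.COLOR_RGB2BGR); cv2.imwrite(f'pics/{n}1.png',I)
    H=cv2.cvtColor(cv2.GaussianBlur(I,(3,3),0),cv2.COLOR_BGR2HSV).astype(int)
    m=(H[...,0]>8)&(H[...,0]<32)&(H[...,1]>45)&(H[...,2]>60)
    vs.append((comp(m,pt),get_calibration(n)))
for k in ([0,1],[0],[1]): print(fit([vs[i] for i in k],SHAPE['wide'],[.601,-.153,.03,-.05],fixz=None if len(k)>1 else .03), [vs[i][0].sum() for i in k])
E
python3 go.py .4609 .0082 .19 .26 -.027
```

```text
(array([ 0.59834303, -0.15568138,  0.03394201, -0.04939788]), np.float32(4.2615285)) [np.uint64(115265), np.uint64(3150)]
(array([ 0.60155829, -0.15575858,  0.03      , -0.03434161]), np.float32(6.019541)) [np.uint64(115265)]
(array([ 0.59956883, -0.15350343,  0.03      , -0.04274946]), np.float32(1.5939374)) [np.uint64(3150)]
t 7.38 d cm [-0.22  0.05 -7.22] turn -0.001 q6 -1.95 open 0.0929 grip 0.0 F [ 1.8 -0.1 -0.6]
```

View pics/side1.png

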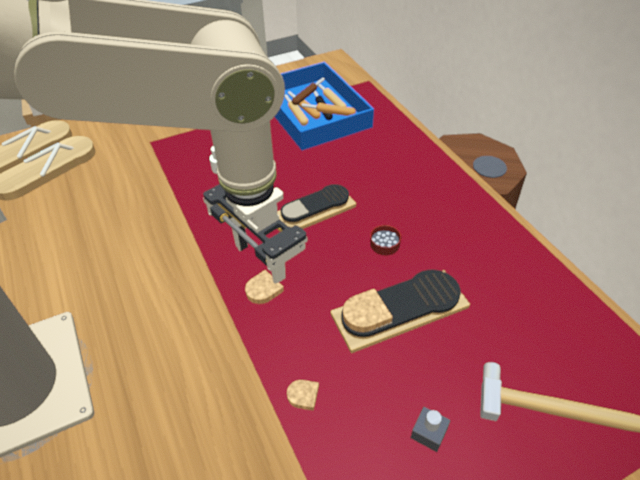

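The side view shows the wide lift flat on the heel patch at (367,311), flush with its straight edge. Now I descend on the middle lift.

```bash
python3 -m handwheel '[[-0.1,0,-3,0,0],[0,0,-2.5,0,0],[0,0,-1.5,0,0],[0,0,-0.2,0,0],[0,0,0,0,0]]'>/dev/null;  python3 go.py .4609 .0082 .19 .26 -.027; python3 -m handwheel '[[0,0,0,0,1],[0,0,0,0,1],[0,0,0,0,1],[0,0,0,0,1],[0,0,0,0,1]]' 20 >/dev/null;python3 go.py .4609 .0082 .19 .26 -.027; python3 -m handwheel '[[0,0,0,0,1]]' >/dev/null;python3 go.py .4609 .0082 .19 .26 -.027
```

```text
t 8.00 d cm [-0.13  0.07 -0.04] turn -0.001 q6 -1.95 open 0.0932 grip 0.0 F [ 0.9 -1.1 -0.1]
t 8.62 d cm [-0.06  0.03  0.02] turn -0.001 q6 -1.95 open 0.0536 grip 20.0 F [-0.6  0.7  0.7]
t 8.75 d cm [-0.07  0.03  0.02] turn -0.001 q6 -1.95 open 0.0541 grip 20.0 F [-0.3 -0.7  2.1]
```

```bash
python3 -m handwheel '[[0,0,3,0,1],[0,0,5,0,1],[1.9,-2.3,0.5,-0.05,1],[1.9,-2.3,0.5,-0.05,1],[1.9,-2.3,0,-0.05,1],[2,-2.3,0,-0.05,1],[2,-2.3,0,-0.05,1],[2,-2.4,0,-0.06,1],[2,-2.4,0,0,1],[0,0,0,0,1]]';python3 go.py .601 -.153 .2358 -.049 -.0265
```

```text
t: 10.0
tool_pos: [0.573, -0.1635, 0.2793]
orientation: [-0.079, -3.141, 0.0]
force: [-0.1, 0.2, -0.6]
opening: 0.0535
gripper_force: 20.0
t 10.00 d cm [ 0.15  1.19 -4.35] turn 0.001 q6 -1.88 open 0.0535 grip 20.0 F [-0.1  0.2 -0.6]
```

```bash
python3 -m handwheel '[[0.1,1.2,-1.5,0,1],[0,0,-2,0,1],[0,0,-0.4,0,1],[0,0,0,0,1],[0,0,0,0,1]]'>/dev/null;python3 go.py .601 -.153 .2358 -.049 -.0265;python3 -m handwheel '[[0,0,0,0,1]]'>/dev/null;python3 go.py .601 -.153 .2358 -.049 -.0265
```

```text
t 10.62 d cm [ 0.08 -0.15 -0.55] turn -0.000 q6 -1.86 open 0.0539 grip 20.0 F [-0.2  0.8 -0.8]
t 10.75 d cm [ 0.06 -0.13 -0.57] turn -0.000 q6 -1.86 open 0.0536 grip 20.0 F [-0.  -0.6 -0.3]
```

```bash
python3 -m handwheel '[[0.1,-0.1,-0.4,0,1],[0,0,-0.1,0,1],[0,0,0,0,1]]';python3 go.py .601 -.153 .2358 -.049 -.0265; python3 -m handwheel '[[0,0,-0.1,0,1],[0,0,0,0,0.28],[0,0,0,0,0.28],[0,0,0,0,0.28],[0,0,3,0,0.28],[0,0,4,0,0.1]]'; python3 go.py .5557 -.3668 .21 .573
```

```text
t: 11.12
tool_pos: [0.5744, -0.1512, 0.2359]
orientation: [0.077, 3.14, -0.0]
force: [-0.1, -0.3, 1.7]
opening: 0.0538
gripper_force: 20.0
t 11.12 d cm [ 0.01 -0.04 -0.01] turn -0.000 q6 -1.87 open 0.0538 grip 20.0 F [-0.1 -0.3  1.7]
t: 11.88
tool_pos: [0.5737, -0.1508, 0.3038]
orientation: [-0.077, -3.137, -0.002]
force: [1.0, 0.7, 0.8]
opening: 0.0728
gripper_force: 0.0
t 11.88 d cm [ -1.75 -21.62  -9.38] turn 0.622 q6 -1.87 open 0.0728 grip 0.0 F [1.  0.7 0.8]
```

```bash
python3 -m handwheel '[[-0.2,-2.7,0,-0.12,0.1],[-0.2,-2.7,0,-0.12,0.1],[-0.2,-2.7,0,-0.12,0.1],[-0.2,-2.7,0,-0.12,0.1],[-0.2,-2.7,0,-0.12,0.1],[-0.2,-2.7,0,-0.12,0.3],[-0.2,-2.7,0,-0.12,0.4],[-0.3,-2.7,0,-0.11,0.4],[0,0,0,0,0.4],[0,0,0,0,0.4]]';python3 go.py .5557 -.3668 .219 -.998; python3 - <<'E'
from vis import *
from plant import get_calibration,read_camera
c=get_calibration('wrist'); I=cv2.cvtColor(read_camera('wrist'),cv2.COLOR_RGB2BGR)
for z in (.03,.056):
  p=proj(np.array([[.5557,-.3668,z]]),c)[0]; print(p); cv2.circle(I,tuple(int(v) for v in p),3,(0,255,0),-1)
cv2.imwrite('pics/w2.png',I)
E
```

```text
t: 13.12
tool_pos: [0.5574, -0.3666, 0.3044]
orientation: [-1.502, -2.759, -0.001]
force: [-0.5, -0.3, 0.2]
opening: 0.056
gripper_force: 0.0
t 13.12 d cm [-0.17 -0.04 -8.54] turn -0.001 q6 -1.23 open 0.0560 grip 0.0 F [-0.5 -0.3  0.2]
[317.85196365 246.69576944]
[317.59173304 256.2624511 ]
```

View pics/w2.png

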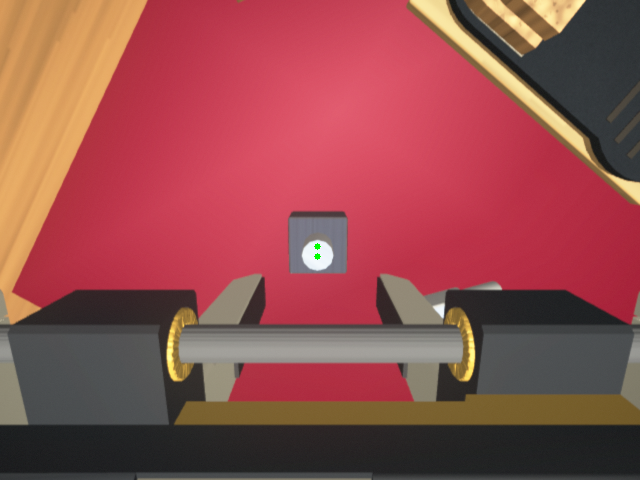

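The projected knob centre (318,256) falls on the bright knob, and the square base is aligned with the fingers. I descend and grip.

```bash
python3 -m handwheel '[[-0.1,0,-3,0,0.4],[-0.1,0,-3,0,0.4],[0,0,-2,0,0.4],[0,0,-0.5,0,0.4],[0,0,0,0,0.4],[0,0,0,0,1],[0,0,0,0,1],[0,0,0,0,1],[0,0,0,0,1],[0,0,0,0,1]]' 40;python3 go.py .5557 -.3668 .219 -.998
```

```text
t: 14.42
tool_pos: [0.5554, -0.3673, 0.22]
orientation: [1.504, 2.758, -0.0]
force: [-0.4, -0.6, 1.8]
opening: 0.0213
gripper_force: 40.0
t 14.43 d cm [ 0.03  0.05 -0.1 ] turn 0.001 q6 -1.23 open 0.0213 grip 40.0 F [-0.4 -0.6  1.8]
```

```bash
python3 -m handwheel '[[0,0,2,0,1],[0,0,4,0,1],[0,0,5,0,1],[0.2,3,0,0.13,1],[0.2,3,0,0.13,1],[0.2,3,0,0.13,1],[0.2,3,0,0.14,1],[0.2,3,0,0.14,1],[0.2,3,0,0.14,1],[0.2,3,0,0.14,1]]' ;python3 -m handwheel '[[0,0,0,0,1],[0,0,0,0,1]]' >/dev/null;python3 go.py .601 -.153 .280 -.049 -.03
```

```text
t: 15.68
tool_pos: [0.5691, -0.1559, 0.3302]
orientation: [-0.069, -3.14, -0.001]
force: [0.2, 0.1, -6.5]
opening: 0.0211
gripper_force: 40.0
t 15.93 d cm [ 0.18  0.57 -5.01] turn 0.001 q6 -1.88 open 0.0214 grip 40.0 F [-0.2 -0.3 -6.3]
```

```bash
python3 - <<'E'
from plant import read_camera
import cv2,numpy as np
a=cv2.cvtColor(read_camera('wrist'),cv2.COLOR_RGB2BGR);b=cv2.cvtColor(read_camera('side'),cv2.COLOR_RGB2BGR)
cv2.imwrite('pics/w3.png',np.hstack([cv2.resize(a,(400,300)),cv2.resize(b[180:380,260:527],(400,300))]))
E
```

```text
(no output)
```

View pics/w3.png

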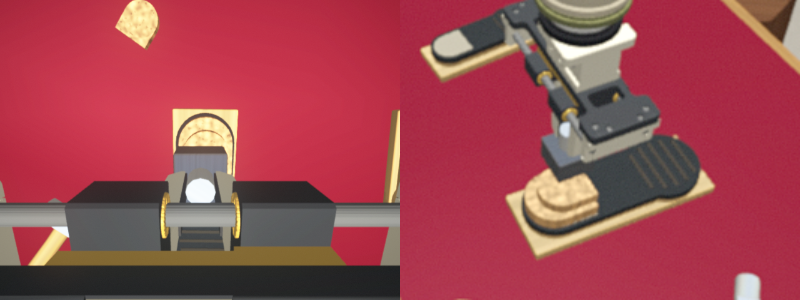

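Both lifts are stacked with straight edges flush (right crop, about (590,200)), and the iron hangs upright in the gripper. I lower it.

```bash
python3 -m handwheel '[[0.2,0.5,-1.5,0,1],[0,0,-2,0,1],[0,0,-0.8,0,1],[0,0,0,0,1],[0,0,0,0,1]]' >/dev/null;python3 go.py .601 -.153 .280 -.049 -.03
```

```text
t 16.65 d cm [-0.07  0.07 -0.71] turn -0.000 q6 -1.87 open 0.0212 grip 40.0 F [-0.1 -1.1 -5.7]
```

```bash
python3 -m handwheel '[[0,0,-0.4,0,1],[0,0,-0.2,0,1],[0,0,0,0,1]]' |tail -4;python3 go.py .601 -.153 .280 -.049 -.03;  python3 -m handwheel '[[0,0,-0.1,0,1],[0,0,0,0,1]]' |tail -4;python3 go.py .601 -.153 .280 -.049 -.03
```

```text
orientation: [-0.077, -3.14, -0.0]
force: [0.5, -0.3, -5.9]
opening: 0.0213
gripper_force: 40.0
t 17.02 d cm [-0.02  0.05 -0.06] turn -0.000 q6 -1.87 open 0.0213 grip 40.0 F [ 0.5 -0.3 -5.9]
orientation: [0.077, 3.14, -0.0]
force: [0.3, 0.1, -3.6]
opening: 0.021
gripper_force: 40.0
t 17.27 d cm [-0.05  0.06 -0.  ] turn -0.000 q6 -1.87 open 0.0210 grip 40.0 F [ 0.3  0.1 -3.6]
```

```bash
python3 -m handwheel '[[0,0,-0.1,0,1],[0,0,0,0,0.5],[0,0,0,0,0.5],[0,0,0,0,0.5],[0,0,2,0,0.5],[0,0,3,0,0.4],[0,0,3,0,0.3],[0,0,0,0,0.3]]' |tail -4;python3 go.py .4275 -.2376 .189 -.667 -.021; python3 - <<'E'
from plant import read_camera
import cv2,numpy as np
cv2.imwrite('pics/s4.png',cv2.resize(cv2.cvtColor(read_camera('side'),cv2.COLOR_RGB2BGR)[180:380,260:527],(400,300)))
E
```

```text
orientation: [0.076, 3.134, -0.004]
force: [1.1, 0.4, -0.0]
opening: 0.0644
gripper_force: 0.0
t 18.27 d cm [-16.27  -7.17 -17.46] turn -0.618 q6 -1.87 open 0.0644 grip 0.0 F [ 1.1  0.4 -0. ]
```

View pics/s4.png

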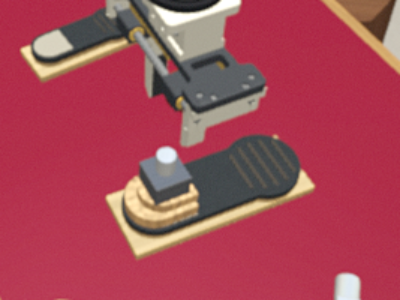

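The square iron stands upright, centred on the stack at (167,168). Next is the narrow lift.

```bash
python3 -m handwheel '[[-3,-1.2,0,-0.1,0.3],[-3,-1.2,0,-0.1,0.3],[-3,-1.2,-1,-0.1,0.3],[-3,-1.2,-2,-0.1,0.3],[-3,-1.2,-2,-0.1,0.3],[-1.3,-1.2,-2,-0.12,0.3],[0,0,-3,0,0.3],[0,0,-2,0,0.3],[0,0,0,0,0.3],[0,0,0,0,0.3]]' >/dev/null;python3 go.py .4275 -.2376 .189 -.667 -.021
```

```text
t 19.57 d cm [ 0.25 -0.05 -5.01] turn 0.002 q6 -1.51 open 0.0649 grip 0.0 F [-0.2 -0.1 -0.7]
```

```bash
python3 -m handwheel '[[0.2,0,-2,0,0.3],[0,0,-2,0,0.3],[0,0,-0.9,0,0.3],[0,0,0,0,0.3],[0,0,0,0,0.3]]' >/dev/null;python3 go.py .4275 -.2376 .189 -.667 -.021; python3 -m handwheel '[[0,0,0,0,1],[0,0,0,0,1],[0,0,0,0,1],[0,0,0,0,1],[0,0,0,0,1]]' 20 >/dev/null;python3 go.py .4275 -.2376 .189 -.667 -.021
```

```text
t 20.20 d cm [-0.01 -0.01 -0.17] turn 0.002 q6 -1.51 open 0.0656 grip 0.0 F [-0.3 -0.8 -0.5]
t 20.82 d cm [ 0.04 -0.04 -0.1 ] turn 0.002 q6 -1.51 open 0.0415 grip 20.0 F [-0.9 -0.5  3.6]
```

```bash
python3 -m handwheel '[[0,0,2,0,1],[0,0,4,0,1],[0,0,4,0,1],[1,3.9,0,0.09,1],[1,3.9,0,0.09,1],[1,3.9,0,0.09,1],[1,3.9,0,0.09,1],[2,3.9,0,0.09,1],[2,3.9,0,0.09,1],[2,3.9,0,0.09,1]]' ;python3 -m handwheel '[[2,3.9,0,0.09,1],[2,3.5,0,0,1],[0,0,0,0,1],[0,0,0,0,1]]' >/dev/null;python3 go.py .5875 .1438 .220 .06 -.0215
```

```text
t: 22.08
tool_pos: [0.5107, 0.0503, 0.2894]
orientation: [-0.056, -3.141, 0.0]
force: [1.4, 0.4, -0.5]
opening: 0.0417
gripper_force: 20.0
t 22.57 d cm [ 1.62  1.99 -6.91] turn 0.008 q6 -1.49 open 0.0418 grip 20.0 F [-0.6  0.7 -1. ]
```

```bash
python3 -m handwheel '[[1.6,2,-1,0.01,1],[0,0,-3,0,1],[0,0,-2,0,1],[0,0,0,0,1],[0,0,0,0,1]]' >/dev/null;python3 go.py .5875 .1438 .220 .06 -.0215;python3 -m handwheel '[[0,0,0,0,1]]' >/dev/null;python3 go.py .5875 .1438 .220 .06 -.0215
```

```text
t 23.20 d cm [-0.07  0.   -1.05] turn -0.001 q6 -1.47 open 0.0417 grip 20.0 F [ 0.2 -0.2  0.6]
t 23.32 d cm [-0.13 -0.03 -1.12] turn -0.001 q6 -1.47 open 0.0417 grip 20.0 F [ 0.1 -0.1  0.1]
```

```bash
python3 -m handwheel '[[-0.1,0,-0.8,0,1],[0,0,-0.2,0,1],[0,0,0,0,1],[0,0,0,0,1]]' |tail -4;python3 go.py .5875 .1438 .220 .06 -.0215
```

```text
orientation: [0.096, -3.14, 0.0]
force: [-3.0, -1.5, 5.2]
opening: 0.0422
gripper_force: 20.0
t 23.82 d cm [ 0.08 -0.04  0.  ] turn -0.001 q6 -1.47 open 0.0422 grip 20.0 F [-3.  -1.5  5.2]
```

Contact felt (5 N). I release and lift clear, then look.

```bash
python3 -m handwheel '[[0,0,0,0,0.4],[0,0,0,0,0.4],[0,0,0,0,0.4],[0,0,3,0,0.4],[0,0,4,0,0.4],[0,0,3,0,0.4],[-0.2,2.7,0,0,0.4],[-0.3,2.7,0,0,0.4],[-0.3,2.7,0,0,0.4],[-0.3,2.7,0,0,0.4]]' |tail -4;python3 -m handwheel '[[-0.2,2.7,0,0,0.4],[-0.2,2.7,0,0,0.4],[0,0,0,0,0.4],[0,0,0,0,0.4]]' >/dev/null;python3 go.py .5643 .3627 .223 .06;python3 - <<'E'
from vis import *
from plant import get_calibration,read_camera
c=get_calibration('wrist'); I=cv2.cvtColor(read_camera('wrist'),cv2.COLOR_RGB2BGR); cv2.imwrite('pics/w5raw.png',I)
for z in (.034,.06):
  p=proj(np.array([[.5643,.3627,z]]),c)[0]; print(p); cv2.circle(I,tuple(int(v) for v in p),3,(0,255,0),-1)
b=cv2.cvtColor(read_camera('side'),cv2.COLOR_RGB2BGR); cv2.imwrite('pics/s5raw.png',b)
t=cv2.cvtColor(read_camera('top'),cv2.COLOR_RGB2BGR); cv2.imwrite('pics/t5raw.png',t)
cv2.imwrite('pics/w5.png',np.hstack([cv2.resize(I,(400,300)),cv2.resize(b[140:260,240:400],(400,300))]))
E
```

```text
orientation: [-0.096, 3.14, -0.0]
force: [-0.1, 0.1, 0.2]
opening: 0.0562
gripper_force: 0.0
t 25.57 d cm [ 1.39  5.83 -9.65] turn -0.001 q6 -1.21 open 0.0557 grip 0.0 F [-0.  -0.7  0.2]
[393.039534   265.14125285]
[400.32271478 276.01865298]
```

View pics/w5.png

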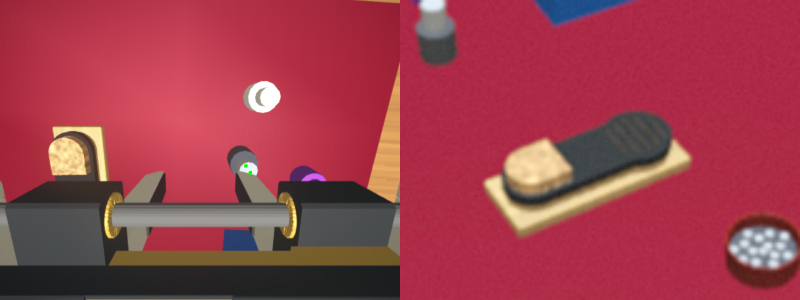

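The narrow lift lies flush on the small patch (right, (540,160)). The predicted points fall on the dark iron's knob at (246,168). The purple iron at (312,178) stays clear of the fingers.

```bash
python3 -m handwheel '[[0.7,2.9,0,0,0.5],[0.7,2.9,0,0,0.5],[0,0,-3,0,0.5],[0,0,-3,0,0.5],[0,0,0,0,0.5],[0,0,0,0,0.5]]' >/dev/null;python3 go.py .5643 .3627 .223 .06; python3 -m handwheel '[[0,0,-2,0,0.5],[0,0,-1.5,0,0.5],[0,0,0,0,0.5],[0,0,0,0,0.5]]' >/dev/null;python3 go.py .5643 .3627 .223 .06
```

```text
t 26.48 d cm [-0.08  0.   -3.8 ] turn -0.001 q6 -1.14 open 0.0465 grip 0.0 F [-0.3  0.4  0.5]
t 26.98 d cm [-0.   -0.02 -0.16] turn -0.001 q6 -1.14 open 0.0468 grip 0.0 F [-0.2  0.6  0.9]
```

```bash
python3 -m handwheel '[[0,0,0,0,1],[0,0,0,0,1],[0,0,0,0,1],[0,0,0,0,1],[0,0,0,0,1]]' 40 >/dev/null;python3 go.py .5643 .3627 .223 .06; python3 -m handwheel '[[0,0,2,0,1],[0,0,4,0,1],[0,0,3,0,1],[0,-3,0,0,1],[0,-3,0,0,1],[0,-3,0,0,1],[0,-3,0,0,1],[0,-3,0,0,1],[0,-3,0,0,1],[0,-3,0,0,1]]' >/dev/null; python3 -m handwheel '[[0,-0.8,0,0,1],[0,0,0,0,1],[0,0,0,0,1]]'|tail -4;python3 go.py .5875 .1438 .267 .06 -.023
```

```text
t 27.60 d cm [-0.03 -0.02 -0.2 ] turn -0.001 q6 -1.14 open 0.0212 grip 39.7 F [-0.8 -1.7  2.9]
orientation: [-0.097, 3.14, 0.001]
force: [0.1, 0.3, -2.9]
opening: 0.0213
gripper_force: 39.7
t 29.23 d cm [ 0.02 -0.34 -4.8 ] turn -0.002 q6 -1.47 open 0.0213 grip 39.7 F [ 0.1  0.3 -2.9]
```

```bash
python3 -m handwheel '[[0,-0.3,-2,0,1],[0,0,-1.8,0,1],[0,0,-0.5,0,1],[0,0,0,0,1],[0,0,0,0,1]]'|tail -4;python3 go.py .5875 .1438 .267 .06 -.023
```

```text
orientation: [-0.096, 3.139, 0.0]
force: [-0.1, -0.4, -2.6]
opening: 0.0214
gripper_force: 39.6
t 29.85 d cm [-0.03  0.04 -0.53] turn -0.001 q6 -1.47 open 0.0214 grip 39.6 F [-0.1 -0.4 -2.6]
```

```bash
python3 -m handwheel '[[0,0,-0.3,0,1],[0,0,-0.2,0,1],[0,0,0,0,1],[0,0,0,0,1]]'|tail -4;python3 go.py .5875 .1438 .267 .06 -.023;python3 -m handwheel '[[0,0,-0.1,0,1],[0,0,0,0,1]]'|tail -4;python3 go.py .5875 .1438 .267 .06 -.023
```

```text
orientation: [-0.096, 3.14, -0.0]
force: [-0.3, -0.7, 0.1]
opening: 0.0213
gripper_force: 39.7
t 30.35 d cm [-0.01  0.05 -0.  ] turn -0.001 q6 -1.47 open 0.0213 grip 39.7 F [-0.3 -0.7  0.1]
orientation: [-0.096, 3.139, -0.0]
force: [-2.1, -0.6, 6.4]
opening: 0.0215
gripper_force: 39.7
t 30.60 d cm [-0.06  0.05  0.01] turn -0.001 q6 -1.47 open 0.0215 grip 39.7 F [-2.1 -0.6  6.4]
```

Seated. I release, retreat, and check with both fixed cameras.

```bash
python3 -m handwheel '[[0,0,0,0,0.5],[0,0,0,0,0.5],[0,0,0,0,0.5],[0,0,2,0,0.5],[0,0,3,0,0.4],[0,0,4,0,0.3],[-3,3,2,0,0.3],[-3,5,0,0,0.3],[-3,5,0,0,0.3],[-3,5,0,0,0.3]]' |tail -4;python3 -m handwheel '[[-2,5,0,0,0.3],[-2,5,0,0,0.3],[-2,5,0,0,0.3],[0,0,0,0,0.3],[0,0,0,0,0.3]]' >/dev/null;python3 - <<'E'
from plant import get_calibration,read_camera,readout
from vis import *
print(readout.read_state()['t'],readout.read_state()['tool_pos'])
for n in('top','side'): cv2.imwrite(f'pics/{n}F.png',cv2.cvtColor(read_camera(n),cv2.COLOR_RGB2BGR))
t=cv2.imread('pics/topF.png'); s=cv2.imread('pics/sideF.png')
# expected iron outlines in top view
c=get_calibration('top')
cv2.imwrite('pics/final.png',np.vstack([cv2.resize(t[150:300,220:487],(800,300),interpolation=3) if 0 else np.hstack([cv2.resize(t[170:290,210:370],(400,300)),cv2.resize(t[170:290,350:510],(400,300))]),np.hstack([cv2.resize(s[150:270,250:410],(400,300)),cv2.resize(s[230:380,310:510],(400,300))])]))
E
```

```text
orientation: [-0.095, 3.138, 0.002]
force: [0.9, 0.4, -0.5]
opening: 0.0652
gripper_force: 0.0
32.475 [0.38438128 0.47188679 0.37670296]
```

View pics/final.png

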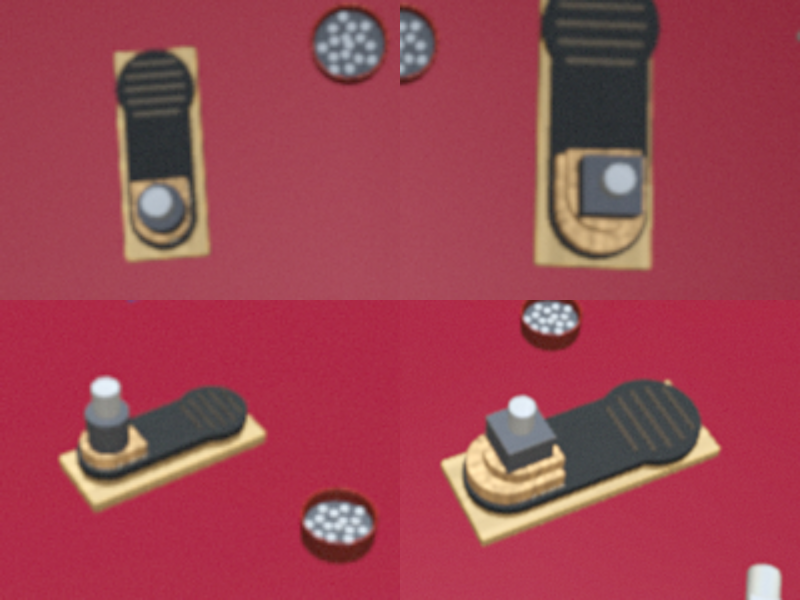

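All stacks stand upright with straight edges flush, and the tin hasn't moved. The knob positions give a last numeric check before I hand in.

```bash
python3 - <<'E'
from vis import *
from plant import get_calibration
for name,P in (('sq',[.571,-.1515,.116]),('rd',[.5645,.1424,.102])):
  for n in('top','side'):
    c=get_calibration(n); p=proj(np.array([P]),c)[0]; g=cv2.cvtColor(cv2.imread(f'pics/{n}F.png'),cv2.COLOR_BGR2HSV).astype(int)
    m=comp((g[...,2]>(165 if n=='top' else 215))&(g[...,1]<40),tuple(int(round(v)) for v in p)); v,u=np.nonzero(m); print(name,n,p.round(1),u.mean().round(1),v.mean().round(1),m.sum())
E
```

```text
sq top [437.4 241.6] 437.6 240.9 109
sq side [370.6 282.2] 370.6 283.0 95
rd top [270.9 249.6] 272.0 250.2 103
rd side [291.9 183.1] 291.7 184.5 52
```

Both knobs are within about 2 mm of plan, so I hand in.

```bash
python3 -c "
from plant import job; print(job.close_job())"
```

```text
the job is handed in; nothing more can be done
None
```

Both heels are built up as specified and the job is handed in at about 32 s of the 112 s allowed: in the final pictures all lifts are flush, both irons are upright with their knobs within about 2 mm of plan, and the tin shows no sign of having moved; the hand-in returned no score.

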